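# Catch the die case's lid and lower it shut

## Robot

A 6-joint arm with a two-finger parallel gripper is mounted at the origin on the work surface. World frame = base frame: x ahead of the robot, y to its left, z up, the work surface at z = 0. Lengths are in m, angles in rad, forces in N, time in s.
With the tool pointing down it reaches from about 0.325 to 0.9 m from the base axis. Payload 3.5 kg.
Tool frame: the origin (TCP) lies on the centre line of the jaws, within the pads' length; the fingertips stand 17 mm ahead of it and the grasp point (between the pads) lies 2 mm behind it; x points along the fingers, z is the direction in which the jaws open and shut, and the axes are right-handed (so a half turn about x gives the same grasp; the last joint's range is limited). The gripper opens to 85 mm and grips with 20 to 120 N. Pads are 22 mm wide; open, the fingers measure 114 mm over their backs; the gripper's body (76 mm by 85 mm) begins 54 mm behind the grasp point. The pads swing forward as they close: fully open they stand 13 mm farther back than shut.
Start: joints at [1.174, 0.276, -0.026, 1.268, 0, 1.467], TCP at [0.181, 0.598, 0.248] pointing down, gripper open.
Joint ranges: [-3.12, 3.12], [-0.85, 1.88], [-1.08, 1.24], [-1.95, 2.15], [-1.57, 1.53], [-3.14, 3.14]. Speed limits (rad/s): [2.57, 2.57, 3.14, 3.14, 3.14, 3.14].

## Interface

Orientations are given as a unit quaternion [w, x, y, z].
In Python, from bench import get_state, optics, robot gives the robot as it stands.
- The arm moves only by the tool apply_moves, never from a script. Its argument "plan" is a list of rows, each a list of 3 entries, a list of its own where there are three numbers: the finger opening in cm, from 0 to 8.54, then the shift along the tool's x, y, z in cm, then the turn about the tool's x in rad. A call has 1 to 20 rows; each row shifts and turns the commanded pose from where the row before left it, along the tool's axes as they then stand; what a row does not reach is not made up. A row lasts 1/12 s, in which the tool goes at most 41.7 mm and 7.16 degrees, less where a joint would pass 70% of its speed; a pose out of reach is approached as far as the arm can. A call is refused whole if a number of a shift passes 4.17 or a number of a turn 0.125, either way. A call with a gripper value outside its range is refused whole. The fingers move at their own pace and stop on an object; "squeeze" is the grip in N (left out, the last holds). Time passes only in rows, so rows that do not move let the fingers close. It gives the time, the measured TCP pose, the force and the opening at its end, in the units of the state.
- get_state(): the state, without advancing time (a new reading comes with each control period).
- optics.capture(name): name is "scene" or "top" or "wrist"; returns a dict with "pixels" (480x640x3 uint8, red, green, blue), "z_map" (480x640 float32, m along the optical axis (not along the pixel's ray), 0 where there is no reading), "fx", "fy", "cx", "cy" (pixels), "R" (3x3) and "t" (3): a world point X has camera coordinates R X + t. Camera axes: x right, y down, z forward; pixel columns grow to the right and rows downward; lengths in m; the calibration is good to about 2 mm. A picture is of the moment at which its call begins.
- robot.sign_off(): hands the job in, once; it reports no verdict.
The state is a dict: "clock": time; "joint_pos": joint angles; "dq": joint speeds; "effort": joint torques, N m; "tcp_pos": TCP position; "eef_rot": TCP orientation; "wrist_force": force on the tool from outside, world axes, zero at the start; "moment": the same for the moment, N m; "finger_gap": opening from 0.0 (shut) to 1.0 (fully open).
Only numpy, scipy, OpenCV 4.12 (cv2) and the standard library are available. Lean on these libraries where they do the work, as an engineer would, in place of code of your own. Each camera call takes 0.05 s, during which the arm holds its last target. There are 200 camera calls.

## Task

Close the die case without a bang: with a finger, tip its open lid forward past upright, catch the falling lid from underneath on a finger while it is still well up, and lower it gently all the way until it lies shut, then take the hand away. Only touch and push the lid, do not pinch or force it, and leave the other things on the bench and in the case where they are.

Things in the scene. Friction and masses are not known exactly. Their poses are not given: they have to be found in the camera images.
- case: plywood die case screwed to the bench, an open box 130 mm deep (its x) x 210 mm wide (its y) x 100 mm tall, walls 8 mm. Origin: centre of its underside. Its -x axis points out of its front, roughly towards the robot; the lid is hinged along the top of its far (+x) wall.
- lid (a joint): lid angle in rad: 0 shut (level, on the rim), 1.57 upright, 1.80 fully open, leaning back against its stop, where it stands at the start. About 0.3 kg (0.24 to 0.39). The hinge has no catch and only a worn damper: past upright the lid falls shut by itself in 2 to 4 s, hits the rim at 0.8 to 1.5 rad/s, and stays shut by its own weight. From fully open it takes under 1 N at the lip to tip it.
- lid_lip (a point): middle of the lid's front edge, on its underside. The lid is a 10 mm panel, 130 x 210 mm, whose central lip, 110 mm wide, juts out another 30 mm, so this edge is 160 mm from the hinge; shut, the lip overhangs the case front by 30 mm, its underside 100 mm above the bench. Axes: the case's when shut; z is normal to the lid, from underside to top face (open, the underside faces the robot).
- lid_hinge (a point): middle of the hinge line, at the lid's underside, 100 mm above the bench, 65 mm behind the case's centre. The hinge line runs along the case's y.
- die: bystander: steel die standing inside the case, 34 mm across, 50 tall; origin at the centre of its underside.
- anvil: bystander: steel setting anvil standing inside the case, 44 mm across, 30 tall; origin at the centre of its underside.
- jar: bystander: clear jar with steel cap, 60 mm across, 75 tall; origin at the centre of its underside.
- tin: bystander: steel tin with paper band, 60 mm across, 85 tall; origin at the centre of its underside.
- hammer: bystander: hammer lying flat; origin at the centre of its underside (resting height).
- cup: bystander: white cup, 68 mm across, 75 tall; origin at the centre of its underside.
- weight: bystander: small brass weight with a knob, 40 mm across, 50 tall; origin at the centre of its underside.
- awl: bystander: awl lying flat; origin at the centre of its underside (resting height).

How it is judged:
By the outcome, as a careful person would: the job done as asked, in the order asked, and still so for the second after the job is handed in, with the robot touching nothing.
It also fails if it takes over 54 s, if anything falls off the work surface, if the arm or the gripper's body presses on something with over 40 N, if the wrist force passes 120 N, or if a joint passes its speed limit or range.

## Working session

There is one attempt and no reset: what is moved stays moved. The work goes in short steps, Python scripts to look and compute and a tool call to move; the robot and the scene stay as the last step left them, time stands still between calls to the robot, and variables do not carry over. Pictures are saved under pics/ and viewed, about 8 in all and at most 12, crops included, and the job is handed in when it is done.

Besides the shell and the picture viewer there is one more tool, called by a JSON object that holds its "name" and its "arguments". apply_moves: Moves the arm, as the interface text tells. Its arguments: {"type":"object","properties":{"plan":{"type":"array"},"squeeze":{"type":"number"}},"required":["plan"]}

```bash
mkdir -p pics; ls; python3 - <<'E'
from bench import get_state, optics, robot
import cv2,numpy as np
s=get_state();print(s)
for n in("scene","top"):
    c=optics.capture(n);cv2.imwrite(f"pics/{n}0.png",c["pixels"][:,:,::-1]);np.savez(f"{n}0.npz",**c)
    print(n,c["fx"],c["cx"],c["cy"],c["R"],c["t"])
E
```

```text
pics
{'clock': 0.0, 'joint_pos': array([ 1.17360902e+00,  2.77144712e-01, -2.79092648e-02,  1.26796979e+00,
       -2.76350349e-05,  1.46739777e+00]), 'dq': array([ 1.47376383e-03,  2.75407768e-04,  2.09878581e-04, -1.48192521e-03,
        5.53516019e-04, -7.80333788e-05]), 'effort': array([ 6.54487976e-04, -4.45507050e+01,  2.95203853e+01,  1.64656882e-02,
       -2.67232286e-05,  5.01036311e-06]), 'tcp_pos': array([0.18071504, 0.59752756, 0.24713899]), 'eef_rot': array([ 0.56712572, -0.4218416 ,  0.56847063,  0.42102163]), 'wrist_force': array([ 0.46824509, -0.21200569,  0.64219787]), 'moment': array([-0.00150069,  0.07191303, -0.00530921]), 'finger_gap': 1.0009495097395484}
scene 579.9536019734165 321.2620786945356 238.53772283384396 [[ 0.83457398  0.55072509 -0.01371622]
 [ 0.47853905 -0.73706791 -0.47721198]
 [-0.2729224   0.39170496 -0.87868116]] [-0.50837214 -0.18831841  1.33114965]
top 609.8472792621031 323.7689355125545 238.25575478828506 [[-0.00950768 -0.99991474  0.00895091]
 [-0.98130527  0.00760926 -0.19230723]
 [ 0.19222272 -0.01061198 -0.98129395]] [0.05187474 0.57985256 1.20673881]
```

View pics/scene0.png

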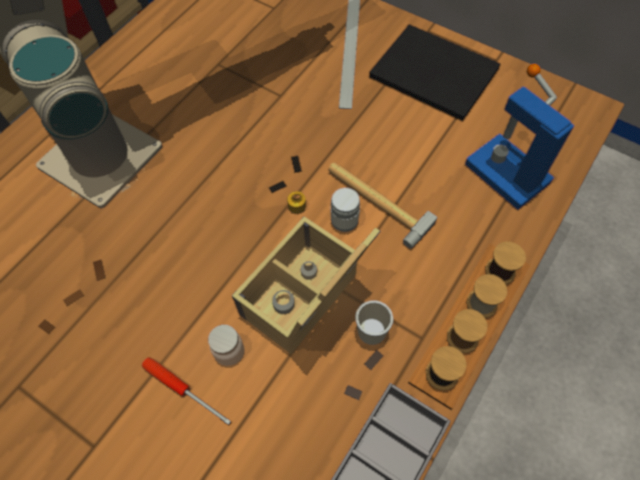

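View pics/top0.png

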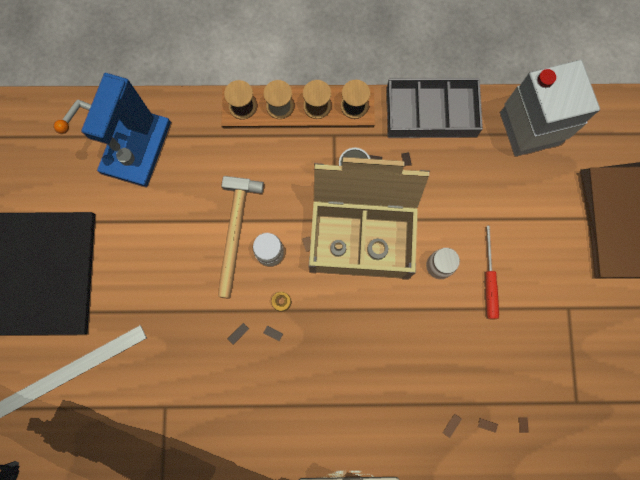

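The scene view shows the open case at about (300,290), with the base at top left. In the top view the case spans (312–416, 205–275) and the lid leans back above it to row 160. The cup is behind the lid at (353,158), and the jar, tin and weight are around the case.

```bash
cat > h.py <<'E'
import numpy as np,cv2
def cloud(c):
    z=c["z_map"].astype(float);v,u=np.mgrid[:480,:640]
    P=np.stack([(u-c["cx"])/c["fx"]*z,(v-c["cy"])/c["fy"]*z,z],-1)
    W=(P-c["t"])@c["R"]; W[z==0]=np.nan
    return W
E
python3 - <<'E'
from h import *
for n in("top","scene"):
    c=dict(np.load(n+"0.npz"));W=cloud(c)
    for k,(u,v) in dict(jar=(267,243),tin=(443,257),cup=(353,152),weight=(281,300),ctr=(345,260)).items():
        if n=="top":print(k,W[v,u].round(3))
    m=(abs(W[...,2]-.1)<.006)&(W[...,0]>.35)&(W[...,0]<.75)&(abs(W[...,1])<.3)
    m=m.astype(np.uint8);k,l,st,_=cv2.connectedComponentsWithStats(m,connectivity=8)
    for i in range(1,k):
        if st[i,4]<60: continue
        p=W[l==i];r=cv2.minAreaRect(p[:,:2].astype(np.float32)*1000);print(n,st[i],r,p[:,2].mean())
    # lid: above rim
    m=(W[...,2]>.12)&(W[...,2]<.3)&(W[...,0]>.45)&(W[...,0]<.8)&(abs(W[...,1])<.2)
    p=W[m];print("lid",len(p),p.min(0).round(3),p.max(0).round(3))
    q=p-p.mean(0);print(p.mean(0),np.linalg.svd(q,full_matrices=False)[2].round(3))
    t=p[p[:,2]>.235];print("lip",t.min(0),t.max(0))
E
```

```text
jar [0.565 0.161 0.09 ]
tin [ 0.536 -0.195  0.073]
cup [ 0.765 -0.017  0.062]
weight [0.458 0.138 0.002]
ctr [0.541 0.002 0.012]
top [ 309  200  108   74 1545] ((575.6812133789062, -32.07655334472656), (211.91253662109375, 134.943603515625), 85.73907470703125) 0.10069114158232942
lid 4213 [ 0.636 -0.145  0.12 ] [0.689 0.066 0.263]
[ 0.66165303 -0.03796527  0.19301907] [[-0.075 -0.997 -0.001]
 [ 0.244 -0.02   0.969]
 [-0.967  0.072  0.245]]
lip [ 0.66600125 -0.09382503  0.23503305] [0.68926222 0.01523374 0.26293529]
scene [ 232  216  123  124 1263] ((580.1825561523438, -32.18321990966797), (212.7034149169922, 140.72396850585938), 86.3274917602539) 0.09888157916911255
lid 1125 [ 0.641 -0.146  0.12 ] [0.691 0.065 0.259]
[ 0.6745283  -0.05558744  0.22202847] [[ 0.108  0.985  0.137]
 [-0.177  0.155 -0.972]
 [-0.978  0.081  0.191]]
lip [ 0.67120968 -0.09585365  0.23595531] [0.69093824 0.01387013 0.25865435]
```

Case yaw is about -4.2°, with the hinge at about (0.640, -0.037, 0.10). The open lip is at about (0.676, -0.040, 0.256). The tool always points down, so I'll use closed fingers. I'll push from behind, hop over the lip, catch its lower edge on the front side of the fingers, and follow the arc down.

{"name": "apply_moves", "arguments": {"plan": [[0,[-4,0,0],-0.11],[0,[-4,0,0],-0.11],[0,[0,-2.9,-2.9],0],[0,[0,-2.9,-2.9],0],[0,[0,-2.9,-2.9],0],[0,[0,-2.9,-2.9],0],[0,[0,-2.9,-2.9],0],[0,[0,-2.9,-2.9],0],[0,[0,-2.9,-2.9],0],[0,[0,-2.9,-2.9],0],[0,[0,-2.9,-2.9],0],[0,[0,-2.9,-2.9],0],[0,[0,-2.9,-2.9],0],[0,[0,-2.9,-2.9],0],[0,[0,-2.9,-2.9],0],[0,[0,-2.9,-2.9],0],[0,[0,-2.9,-2.9],0],[0,[0,-2.9,-2.9],0]], "squeeze": 20}}

```text
clock: 1.6
tcp_pos: [0.6102, 0.0994, 0.3277]
eef_rot: [0.518, -0.481, 0.518, 0.481]
wrist_force: [-0.7, 1.1, -0.1]
finger_gap: -0.001
```

{"name": "apply_moves", "arguments": {"plan": [[0,[0,-2.7,-2.7],0],[0,[0,-2.7,-2.7],0],[0,[0,-2.7,-2.7],0],[0,[0,-2.7,-2.7],0],[0,[0,-2.7,-2.7],0],[0,[0,0,0],0],[0,[0,0,0],0],[0,[0,0,0],0]]}}

```text
clock: 2.27
tcp_pos: [0.7338, -0.0433, 0.3273]
eef_rot: [0.518, -0.48, 0.519, 0.482]
wrist_force: [0.1, 0.9, 0.2]
finger_gap: -0.002
```

```bash
python3 - <<'E'
from bench import get_state, optics
import cv2,numpy as np
from h import *
s=get_state();print(s["clock"],s["tcp_pos"],s["wrist_force"])
a=[]
for n in("scene","top","wrist"):
    c=optics.capture(n);a.append(cv2.resize(c["pixels"][:,:,::-1],(400,300)))
    W=cloud(c);np.savez(n+"1.npz",**c)
    d=np.hypot(W[...,0]-s["tcp_pos"][0],W[...,1]-s["tcp_pos"][1])
    m=(d<.03)&(W[...,2]>.27)&(W[...,2]<.45)
    if m.any():print(n,m.sum(),W[m].min(0),W[m].max(0))
cv2.imwrite("pics/b.png",np.vstack([np.hstack(a[:2]),np.hstack([a[2],a[2]*0])]))
E
```

```text
2.2667 [ 0.73376016 -0.04329544  0.32725597] [0.1463445  0.85230108 0.24389279]
scene 355 [ 0.72781809 -0.07173337  0.31237393] [ 0.75278014 -0.03204818  0.42552517]
wrist 37397 [ 0.71112965 -0.07296154  0.31358143] [ 0.74545084 -0.01330792  0.41452986]
```

View pics/b.png

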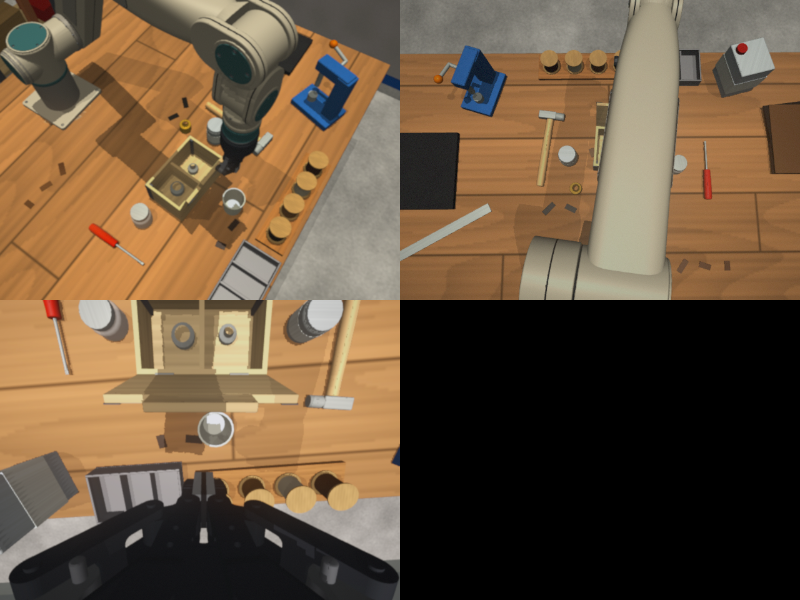

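The wrist view shows the lid leaning back from the hinge and the closed fingers clear behind it; the cup lies well below. I'll lower the fingers behind the lip and approach.

{"name": "apply_moves", "arguments": {"plan": [[0,[3.6,0,0],0],[0,[3.6,0,0],0],[0,[0,1.5,0],0],[0,[0,1.5,0],0],[0,[0,0,0],0],[0,[0,0,0],0],[0,[0,0,0],0]]}}

```text
clock: 3.0
tcp_pos: [0.7049, -0.0405, 0.2577]
eef_rot: [0.518, -0.482, 0.517, 0.481]
wrist_force: [-0.2, 0.7, 0.6]
finger_gap: 0.0
```

```bash
cat >> h.py <<'E'
H=np.array([.640,-.037,.1]);cx=np.array([.997,-.075,0]);cy=np.array([.075,.997,0])
def look(name=None):
    from bench import get_state,optics
    s=get_state();f=s["wrist_force"]
    d=s["tcp_pos"]-H;print("t",s["clock"],"finger rel hinge fwd,lat,tipz",(-d@cx).round(4),(d@cy).round(4),(s["tcp_pos"][2]-.017).round(4),"F fwd/lat/z",(-f@cx).round(2),(f@cy).round(2),f[2].round(2))
    c=optics.capture("wrist");W=cloud(c);r=W-H
    fw=-(r@cx);la=r@cy
    # lid: points on side wings away from the fingers
    m=(abs(la)<.1)&(abs(la)>.035)&(np.hypot(fw,r[...,2])<.17)&(r[...,2]>.004)&(fw>-.07)
    p=np.stack([fw[m],r[...,2][m]],1)
    if len(p)>50:
        a=np.arctan2(p[:,1],p[:,0]);rr=np.hypot(p[:,0],p[:,1])
        print("n",len(p),"angle outer",np.median(a[rr>.1]).round(3),"radius max",rr.max().round(3))
    if name:cv2.imwrite("pics/"+name,c["pixels"][:,:,::-1])
E
python3 -c "
from h import *;look()"
```

```text
t 3.0 finger rel hinge fwd,lat,tipz -0.065 0.0014 0.2407 F fwd/lat/z 0.24 0.69 0.55
n 21785 angle outer 1.808 radius max 0.161
```

{"name": "apply_moves", "arguments": {"plan": [[0,[0,0.8,0],0],[0,[0,0.6,0],0],[0,[0,0.6,0],0],[0,[0,0.6,0],0],[0,[0,0.5,0],0],[0,[0,0,0],0],[0,[0,0,0],0]]}}

```text
clock: 3.63
tcp_pos: [0.6727, -0.0388, 0.2562]
eef_rot: [0.518, -0.481, 0.518, 0.481]
wrist_force: [0.5, 1.1, -0.7]
finger_gap: 0.004
```

```bash
python3 -c "
from h import *;look('c.png')"
```

```text
t 3.6333 finger rel hinge fwd,lat,tipz -0.0327 0.0007 0.2392 F fwd/lat/z -0.45 1.14 -0.67
n 18821 angle outer 1.647 radius max 0.161
```

{"name": "apply_moves", "arguments": {"plan": [[0,[0,0.6,0],0],[0,[0,0.6,0],0],[0,[0,0.6,0],0],[0,[0,0.6,0],0],[0,[0,0.6,0],0],[0,[0,0,0],0],[0,[-4,0,0],0],[0,[-1.5,2.5,0],0],[0,[0,4.1,0],0],[0,[0,3.8,0],0],[0,[3.8,0,0],0],[0,[3.8,0,0],0]]}}

```text
clock: 4.68
tcp_pos: [0.5403, -0.0291, 0.2385]
eef_rot: [0.52, -0.484, 0.516, 0.479]
wrist_force: [1.0, -0.4, 0.2]
finger_gap: 0.002
```

```bash
python3 -c "
from h import *;look('d.png')"
```

```text
t 4.6833 finger rel hinge fwd,lat,tipz 0.1 0.0004 0.2215 F fwd/lat/z -1.02 -0.3 0.18
n 706 angle outer nan radius max 0.096
  return _methods._mean(a, axis=axis, dtype=dtype,
  ret = ret.dtype.type(ret / rcount)
```

View pics/e.png

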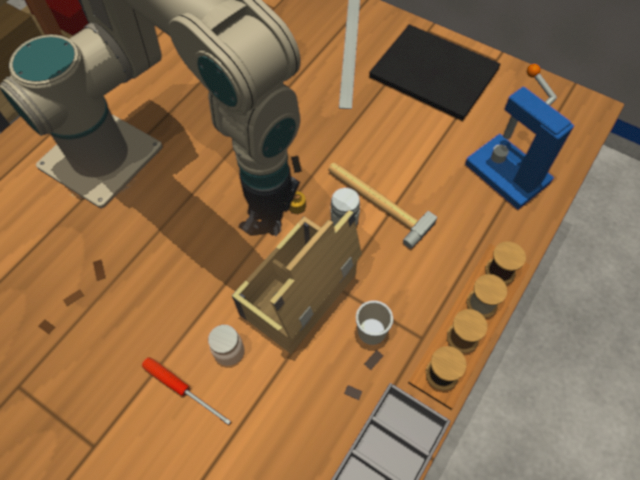

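The lid (about 1.38 rad) is past upright and falling slowly. The finger is already in front of it, so I'll move it closer for an earlier catch.

{"name": "apply_moves", "arguments": {"plan": [[0,[0,-1,0],0],[0,[0,-1,0],0],[0,[0,0,0],0],[0,[0,0,0],0],[0,[0,0,0],0],[0,[0,0,0],0]]}}

```text
clock: 5.28
tcp_pos: [0.5605, -0.0305, 0.2364]
eef_rot: [0.518, -0.482, 0.518, 0.481]
wrist_force: [-0.3, -0.7, -0.5]
finger_gap: -0.002
```

```bash
python3 -W ignore -c "
from h import *;look()"
```

```text
t 5.2833 finger rel hinge fwd,lat,tipz 0.0797 0.0005 0.2194 F fwd/lat/z 0.29 -0.69 -0.48
n 2514 angle outer 1.401 radius max 0.162
```

{"name": "apply_moves", "arguments": {"plan": [[0,[0,0,0],0],[0,[0,0,0],0],[0,[0,0,0],0],[0,[0,0,0],0],[0,[0,0,0],0],[0,[0,0,0],0],[0,[0,0,0],0],[0,[0,0,0],0],[0,[0,0,0],0],[0,[0,0,0],0]]}}

```text
clock: 6.17
tcp_pos: [0.5597, -0.0304, 0.2353]
eef_rot: [0.518, -0.481, 0.518, 0.481]
wrist_force: [0.5, -0.6, -0.1]
finger_gap: 0.003
```

```bash
python3 -W ignore -c "
from h import *;look()"
```

```text
t 6.1667 finger rel hinge fwd,lat,tipz 0.0806 0.0005 0.2183 F fwd/lat/z -0.58 -0.54 -0.13
n 3041 angle outer 1.232 radius max 0.162
```

{"name": "apply_moves", "arguments": {"plan": [[0,[0,0,0],0],[0,[0,0,0],0],[0,[0,0,0],0],[0,[0,0,0],0],[0,[0,0,0],0],[0,[0,0,0],0]]}}

```text
clock: 6.72
tcp_pos: [0.5596, -0.0304, 0.2353]
eef_rot: [0.518, -0.481, 0.518, 0.481]
wrist_force: [-0.8, -0.3, -0.1]
finger_gap: 0.004
```

```bash
python3 -W ignore -c "
from h import *;look();look()"
```

```text
t 6.7167 finger rel hinge fwd,lat,tipz 0.0807 0.0006 0.2183 F fwd/lat/z 0.73 -0.4 -0.09
n 3121 angle outer 1.203 radius max 0.162
t 6.7667 finger rel hinge fwd,lat,tipz 0.0806 0.0006 0.2183 F fwd/lat/z 0.38 -0.28 -0.68
n 3112 angle outer 1.203 radius max 0.161
```

Caught: the lid has stopped at about 1.12 rad, resting on the finger. Now I'll lower it along the arc.

{"name": "apply_moves", "arguments": {"plan": [[0,[0.17,0.27,0],0],[0,[0.17,0.27,0],0],[0,[0.17,0.27,0],0],[0,[0.17,0.27,0],0],[0,[0.17,0.27,0],0],[0,[0.17,0.27,0],0],[0,[0.17,0.27,0],0],[0,[0.17,0.27,0],0],[0,[0.17,0.27,0],0],[0,[0.17,0.27,0],0],[0,[0.22,0.23,0],0],[0,[0.22,0.23,0],0],[0,[0.22,0.23,0],0],[0,[0.22,0.23,0],0],[0,[0.22,0.23,0],0],[0,[0.22,0.23,0],0],[0,[0.22,0.23,0],0],[0,[0.22,0.23,0],0],[0,[0.22,0.23,0],0],[0,[0.22,0.23,0],0]]}}

```text
clock: 8.48
tcp_pos: [0.5098, -0.0267, 0.196]
eef_rot: [0.518, -0.481, 0.518, 0.481]
wrist_force: [-0.9, -0.1, -0.0]
finger_gap: 0.002
```

```bash
python3 -W ignore -c "
from h import *;look();look()"
```

```text
t 8.4833 finger rel hinge fwd,lat,tipz 0.1306 0.0005 0.179 F fwd/lat/z 0.91 -0.14 -0.03
n 3863 angle outer 0.807 radius max 0.16
t 8.5333 finger rel hinge fwd,lat,tipz 0.1314 0.0005 0.1785 F fwd/lat/z 0.77 0.4 -1.15
n 3864 angle outer 0.799 radius max 0.16
```

{"name": "apply_moves", "arguments": {"plan": [[0,[0.21,0.16,0],0],[0,[0.21,0.16,0],0],[0,[0.21,0.16,0],0],[0,[0.21,0.16,0],0],[0,[0.21,0.16,0],0],[0,[0.21,0.16,0],0],[0,[0.21,0.16,0],0],[0,[0.21,0.16,0],0],[0,[0.21,0.16,0],0],[0,[0.23,0.12,0],0],[0,[0.23,0.12,0],0],[0,[0.23,0.12,0],0],[0,[0.23,0.12,0],0],[0,[0.23,0.12,0],0],[0,[0.23,0.12,0],0],[0,[0.23,0.12,0],0],[0,[0.23,0.12,0],0],[0,[0.23,0.12,0],0]]}}

```text
clock: 10.08
tcp_pos: [0.4844, -0.0248, 0.1564]
eef_rot: [0.518, -0.481, 0.518, 0.481]
wrist_force: [-2.9, 0.4, 0.4]
finger_gap: 0.0
```

```bash
python3 -W ignore -c "
from h import *;look();look()"
```

```text
t 10.0833 finger rel hinge fwd,lat,tipz 0.156 0.0005 0.1394 F fwd/lat/z 2.93 0.21 0.44
n 3976 angle outer 0.508 radius max 0.159
t 10.1333 finger rel hinge fwd,lat,tipz 0.1563 0.0005 0.1389 F fwd/lat/z 2.58 0.25 -0.98
n 3967 angle outer 0.505 radius max 0.159
```

{"name": "apply_moves", "arguments": {"plan": [[0,[0.18,0.06,0],0],[0,[0.18,0.06,0],0],[0,[0.18,0.06,0],0],[0,[0.18,0.06,0],0],[0,[0.18,0.06,0],0],[0,[0.18,0.06,0],0],[0,[0.18,0.06,0],0],[0,[0.18,0.06,0],0],[0,[0.18,0.06,0],0],[0,[0.18,0.06,0],0]]}}

```text
clock: 11.02
tcp_pos: [0.4777, -0.0243, 0.1381]
eef_rot: [0.518, -0.481, 0.519, 0.482]
wrist_force: [-4.8, 0.3, 1.7]
finger_gap: 0.001
```

```bash
python3 -W ignore -c "
from h import *;look();look()"
```

```text
t 11.0167 finger rel hinge fwd,lat,tipz 0.1628 0.0005 0.1211 F fwd/lat/z 4.8 -0.06 1.67
n 3943 angle outer 0.386 radius max 0.159
t 11.0667 finger rel hinge fwd,lat,tipz 0.163 0.0005 0.1208 F fwd/lat/z 4.49 0.18 -0.02
n 3966 angle outer 0.383 radius max 0.159
```

{"name": "apply_moves", "arguments": {"plan": [[0,[0.16,0.05,0],0],[0,[0.16,0.05,0],0],[0,[0.16,0.05,0],0],[0,[0.16,0.05,0],0],[0,[0.16,0.04,0],0],[0,[0.16,0.04,0],0],[0,[0.16,0.04,0],0],[0,[0.16,0.04,0],0],[0,[0.16,0.03,0],0],[0,[0.16,0.03,0],0]]}}

```text
clock: 11.95
tcp_pos: [0.4736, -0.024, 0.1222]
eef_rot: [0.518, -0.481, 0.519, 0.482]
wrist_force: [-5.0, 1.4, 0.8]
finger_gap: -0.003
```

```bash
python3 -W ignore -c "
from h import *;look();look()"
```

```text
t 11.95 finger rel hinge fwd,lat,tipz 0.1669 0.0005 0.1052 F fwd/lat/z 5.04 0.99 0.82
n 3880 angle outer 0.282 radius max 0.159
t 12.0 finger rel hinge fwd,lat,tipz 0.1669 0.0005 0.1049 F fwd/lat/z 5.12 0.56 -0.58
n 3898 angle outer 0.283 radius max 0.159
```

{"name": "apply_moves", "arguments": {"plan": [[0,[0.12,0.02,0],0],[0,[0.12,0.02,0],0],[0,[0.12,0.02,0],0],[0,[0.12,0.02,0],0],[0,[0.12,0.02,0],0],[0,[0.12,0.02,0],0],[0,[0.12,0.02,0],0],[0,[0.12,0.02,0],0],[0,[0.12,0.02,0],0],[0,[0.12,0.02,0],0]]}}

```text
clock: 12.88
tcp_pos: [0.4717, -0.0238, 0.1103]
eef_rot: [0.518, -0.481, 0.518, 0.482]
wrist_force: [-5.5, 0.5, -0.9]
finger_gap: -0.001
```

```bash
python3 -W ignore -c "
from h import *;look();look()"
```

```text
t 12.8833 finger rel hinge fwd,lat,tipz 0.1688 0.0005 0.0933 F fwd/lat/z 5.57 0.13 -0.89
n 3817 angle outer 0.205 radius max 0.17
t 12.9333 finger rel hinge fwd,lat,tipz 0.1688 0.0005 0.0931 F fwd/lat/z 5.07 0.45 -0.47
n 3809 angle outer 0.205 radius max 0.17
```

{"name": "apply_moves", "arguments": {"plan": [[0,[0.12,0.015,0],0],[0,[0.12,0.015,0],0],[0,[0.12,0.01,0],0],[0,[0.12,0.01,0],0],[0,[0.12,0.01,0],0],[0,[0.12,0.01,0],0],[0,[0.1,0.005,0],0],[0,[0.1,0.005,0],0],[0,[0.1,0.005,0],0]]}}

```text
clock: 13.73
tcp_pos: [0.4707, -0.0238, 0.1]
eef_rot: [0.518, -0.481, 0.519, 0.482]
wrist_force: [-5.8, -0.1, -1.1]
finger_gap: 0.001
```

```bash
python3 -W ignore -c "
from h import *;look();look('f.png')"
```

```text
t 13.7333 finger rel hinge fwd,lat,tipz 0.1698 0.0005 0.083 F fwd/lat/z 5.74 -0.52 -1.07
n 3753 angle outer 0.142 radius max 0.17
t 13.7833 finger rel hinge fwd,lat,tipz 0.1698 0.0005 0.0829 F fwd/lat/z 4.41 0.08 -0.91
n 3745 angle outer 0.139 radius max 0.17
```

{"name": "apply_moves", "arguments": {"plan": [[0,[0.1,0.005,0],0],[0,[0.1,0.005,0],0],[0,[0.1,0.005,0],0],[0,[0.1,0.005,0],0],[0,[0.1,0,0],0],[0,[0.1,0,0],0],[0,[0.1,0,0],0]]}}

```text
clock: 14.42
tcp_pos: [0.4704, -0.0237, 0.093]
eef_rot: [0.518, -0.481, 0.519, 0.482]
wrist_force: [-4.9, 0.4, -1.5]
finger_gap: -0.001
```

```bash
python3 -W ignore -c "
from h import *;look();look('f.png')"
```

```text
t 14.4167 finger rel hinge fwd,lat,tipz 0.1701 0.0005 0.076 F fwd/lat/z 4.88 0.07 -1.52
n 3720 angle outer 0.097 radius max 0.17
t 14.4667 finger rel hinge fwd,lat,tipz 0.1701 0.0005 0.0758 F fwd/lat/z 5.24 -0.44 -0.87
n 3727 angle outer 0.096 radius max 0.17
```

{"name": "apply_moves", "arguments": {"plan": [[0,[0.06,0,0],0],[0,[0.06,0,0],0],[0,[0.06,0,0],0],[0,[0.06,0,0],0],[0,[0.06,0,0],0],[0,[0.06,0,0],0],[0,[0,0,0],0],[0,[0,0,0],0]]}}

```text
clock: 15.18
tcp_pos: [0.4703, -0.0238, 0.0901]
eef_rot: [0.518, -0.481, 0.519, 0.482]
wrist_force: [-8.4, 0.4, 5.4]
finger_gap: -0.001
```

```bash
python3 -W ignore -c "
from h import *;look();look('f.png')"
```

```text
t 15.1833 finger rel hinge fwd,lat,tipz 0.1702 0.0004 0.0731 F fwd/lat/z 8.38 -0.2 5.44
n 3676 angle outer 0.085 radius max 0.17
t 15.2333 finger rel hinge fwd,lat,tipz 0.1701 0.0004 0.0731 F fwd/lat/z 7.44 0.29 5.15
n 3700 angle outer 0.087 radius max 0.17
```

The vertical force changed from -1 to +5 N, so the lid is on the rim. I'll back the finger off and leave.

{"name": "apply_moves", "arguments": {"plan": [[0,[-0.05,0.05,0],0],[0,[0,0.1,0],0],[0,[0,0.2,0],0],[0,[0,0.5,0],0],[0,[0,1.5,0],0],[0,[0,2.5,0],0],[0,[0,2.5,0],0],[0,[-4,0,0],0],[0,[-4,0,0],0],[0,[-4,0,0],0],[0,[-4,0,0],0],[0,[0,0,0],0],[0,[0,0,0],0],[0,[0,0,0],0]]}}

```text
clock: 16.45
tcp_pos: [0.3989, -0.0186, 0.2508]
eef_rot: [0.519, -0.482, 0.518, 0.48]
wrist_force: [0.1, 0.1, -0.1]
finger_gap: 0.003
```

```bash
python3 -W ignore -c "
from h import *;look('g.png')
a=cv2.imread('pics/g.png');from bench import optics
d=cloud(optics.capture('scene'));r=d-H
m=(abs(r@cy)<.09)&(-(r@cx)>.02)&(-(r@cx)<.15)&(r[...,2]>-.01)&(r[...,2]<.05)
A=np.c_[-(r[m]@cx),np.ones(m.sum())];print('slope,z at hinge',np.linalg.lstsq(A,r[m][:,2],rcond=None)[0])"
```

```text
t 16.45 finger rel hinge fwd,lat,tipz 0.2418 0.0002 0.2338 F fwd/lat/z -0.04 0.14 -0.14
n 3652 angle outer 0.087 radius max 0.158
slope,z at hinge [-0.00335038  0.01011661]
```

View pics/g.png

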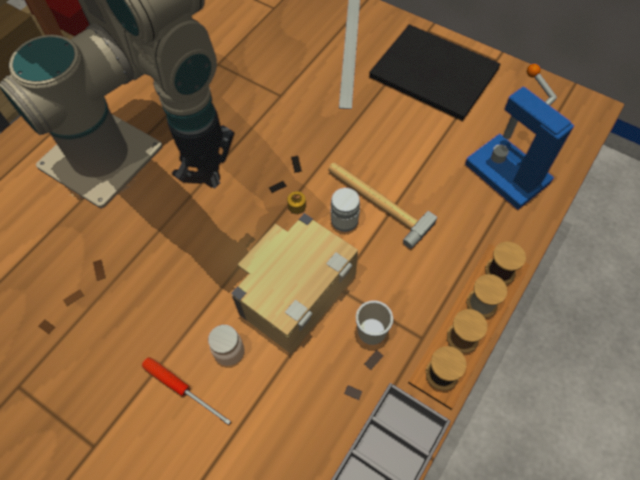

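The lid lies flat and shut at about (297,275), the hand is well clear at (200,165), and the bystanders are where they were.

```bash
python3 -c "
from bench import robot;print(robot.sign_off())"
```

```text
the job is handed in; nothing more can be done
None
```

The die case is shut, the hand is clear of it, and the job is handed in at about 16.5 s of the 54 s allowed.

- **Tipping:** I pushed the lid from behind with the closed fingers until it was past upright, then moved them over the lip to its front side.
- **Catching:** The lid came to rest on the fingers at about 1.12 rad, still well up.
- **Lowering:** The tool can only point down, so the lid was held by its lower front edge against the side of the fingers, partly by friction. I followed the lip's arc down for about 8.5 s with roughly 1–6 N against it. Just after it touched the rim, the force briefly reached about 8 N forward and 5 N down before I backed off.

**Last checks:**
- The lid's top face is level, with a slope of -0.003, and lies 10 mm above the rim plane, which matches the panel thickness.
- The wrist force is about 0 N.
- The items on the bench look unmoved in the last picture. I didn't measure their positions again.
- The die and anvil are now hidden under the lid, so I couldn't check them. The fingers never went into the case.

No check failed or disagreed.

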